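# Square two carving blanks in the corner jig

### The arm

A 7-joint arm with a two-finger parallel gripper is mounted at the origin on the work surface. World frame = base frame: x ahead of the robot, y to its left, z up, the work surface at z = 0. Lengths are in mm, angles in rad, forces in N, time in s.
With the tool pointing down it reaches from about 375 to 925 mm from the base axis. Payload 3.1 kg.
Tool frame: the origin (TCP) lies between the finger pads; the fingertips stand env.nose_length ahead of it and the grasp point (between the pads) lies 5 mm behind it (env.nose_length is the distance from the TCP to the fingertips, in mm); z points along the fingers, y is the line along which they close (so a half turn about z gives the same grasp; the last joint's range is limited). The gripper opens to 85 mm and grips with 20 to 120 N. Pads are 22 mm wide; open, the fingers measure 114 mm over their backs; the gripper's body (76 mm by 85 mm) begins 54 mm behind the grasp point. The pads swing forward as they close: fully open they stand 13 mm farther back than shut.
Start: joints at [-1.41, 0.383, 0.044, 1.598, -0.018, 1.161, -0.05], TCP at [166.326, 628.362, 245.269] pointing down, gripper open.
Joint ranges: [-2.61, 2.61], [-0.41, 2.15], [-1.48, 1.57], [0, 2.5], [-1.57, 4.71], [0.05, 1.97], [-2.85, 2.85]. Speed limits (rad/s): [2.79, 2.79, 3.14, 3.14, 3.14, 3.14, 3.14].

### API

Orientations are given as a unit quaternion [w, x, y, z].
In Python, from cell import env gives the robot as it stands. The module is installed in compiled form; this text tells all that it offers.
- The arm moves only by the tool move_arm, never from a script. Its argument "rows" is a list that holds one entry, the list of rows, each a list of 6 numbers: the shift along the world's x, y, z in m, then the turn, a rotation vector about the world's x, y, z in degrees. A call has 1 to 20 rows; each row shifts and turns the commanded pose from where the row before left it; what a row does not reach is not made up. A row lasts 1/8 s, in which the tool goes at most 62.5 mm and 10.7 degrees, less where a joint would pass 70% of its speed; a pose out of reach is approached as far as the arm can. A call with a gripper value outside its range is refused whole. "claw" is the finger opening in m, from 0 to 0.0854, set as the call begins (left out, the last holds). The fingers move at their own pace and stop on an object; "force" is the grip in N (left out, the last holds). Time passes only in rows, so rows that do not move let the fingers close. It gives the time, the measured TCP pose, the force, the opening and the grip force at its end, in the units of the state.
- env.sense(): the state, without advancing time (a new reading comes with each control period).
- env.camera(name): name is "scene" or "top" or "wrist"; returns a dict with "frame" (400x640x3 uint8, red, green, blue), "depth" (400x640 float32, mm along the optical axis (not along the pixel's ray), 0 where there is no reading), "fovy" (degrees; the focal length in pixels is half the picture's height over the tangent of half this angle, whatever the lens; pixels are square), "cx", "cy" (the principal point, pixels), "position" and "orientation" of the camera in the world. Camera axes: x right, y down, z forward; pixel columns grow to the right and rows downward; lengths in mm; the calibration is good to about 2 mm. A picture is of the moment at which its call begins.
- env.job_done(): hands the job in; it is judged then, once.
The state is a dict: "t": time; "joint_pos": joint angles; "joint_vel": joint speeds; "effort": joint torques, N m; "ee_pos": TCP position; "ee_rot": TCP orientation; "ft_force": force on the tool from outside, world axes, zero at the start; "ft_torque": the same for the moment, N m; "opening": finger opening in mm; "grasp_force": force on a finger pad.
Only numpy, scipy, OpenCV 4.12 (cv2) and the standard library are available. Lean on these libraries where they do the work, as an engineer would, in place of code of your own. Each camera call takes 0.05 s, during which the arm holds its last target. There are 200 camera calls.

### The job

Lay the long dark walnut board flat on the bed of the squaring jig and push it firmly home until it is flush against both steel fences; then stack the pale lime board flat on top of it and push that firmly home against both fences too, so that the two boards end up square and flush in the corner. The jig is only standing on the bench, so do not shove it along (a few millimetres do no harm), and leave the chisels, mallet, try square, oil bottle and short offcut where they are.

Things in the scene. Friction and masses are not known exactly. Their poses are not given: they have to be found in the camera images.
- jig: squaring jig, loose, 3 kg: grey laminated bed 160 mm (its x) x 270 mm (its y) x 18 mm thick, with two steel fences rising 50 mm above the bed along its +x and +y edges; origin at the centre of the bed's underside, z up. It slides on the bench at a sideways push of about 14 to 21 N
- corner (a point): the inner corner of the jig, on the bed's top face, where the planes of the two fences' inner faces meet; axes as the jig's. The room for boards lies to its -x and -y. A board fully home has its centre 33 mm to -x and 90 mm to -y of it, its long axis along y
- side_fence: the long steel fence along the jig's y: 16 mm thick (x), 270 mm long, 50 mm high above the bed; origin at the middle of its foot, on the bed; the boards' long sides go against its -x face, 8 mm from the origin. It is solid, so a finger cannot be between it and a board that is home
- end_fence: the short steel fence along the jig's x: 104 mm long, 16 mm thick (y), 50 mm high above the bed; origin at the middle of its foot, on the bed; the boards' ends go against its -y face, 8 mm from the origin. A 12 mm gap is left between the two fences
- walnut: long dark brown walnut board, 66 mm (its x) x 180 mm (its y) x 20 mm thick, 0.16 kg or so; origin at the centre of its underside, z up; starts flat on the bench with its long axis roughly pointing away from the robot. Either end may go to the end fence. It goes in the jig first.
- lime: long pale lime-wood board, 66 mm (its x) x 180 mm (its y) x 20 mm thick, 0.13 kg or so; origin at the centre of its underside, z up; starts flat on the bench with its long axis roughly pointing away from the robot. Either end may go to the end fence. It goes on top of the walnut. Set down overhanging the walnut by more than about 30 mm it would tip.
- chisel_a: wood chisel, 250 mm long, pale handle with a red end, lying flat; bystander
- chisel_b: a second such chisel; bystander
- chisel_c: a third such chisel; bystander
- mallet: round dark wooden carver's mallet standing on its head, 235 mm tall, 96 mm across; bystander
- offcut: short dark walnut offcut 50 x 110 x 20 mm, not to be stacked; bystander
- oil: amber oil bottle, 60 mm across, 150 mm tall; bystander
- trysquare: try square lying flat, dark stock 120 mm, steel blade 150 mm; bystander
Mind the look-alikes: they are no part of the job. Leave any orange or purple look-alike of the walnut alone.

How it is judged:
By the outcome, as a careful person would: the job done as asked, in the order asked, and still so for the second after the job is handed in, with the robot touching nothing.
It also fails if it takes over 72 s, if anything falls off the work surface, if the arm or the gripper's body presses on something with over 40 N, if the wrist force passes 120 N, or if a joint passes its speed limit or range.

## Working session

There is one attempt and no reset: what is moved stays moved. The work goes in short steps, Python scripts to look and compute and a tool call to move; the robot and the scene stay as the last step left them, time stands still between calls to the robot, and variables do not carry over. Pictures are saved under pics/ and viewed, at most 10 in all, crops included, and the job is handed in when it is done.

Besides the shell and the picture viewer there is one more tool, called after "Request:" by a JSON object that holds its "fn" and its "kwargs", one argument or row to a line. move_arm: Moves the arm, as the interface text tells. Its arguments: {"type":"object","properties":{"rows":{"type":"array"},"claw":{"type":"number"},"force":{"type":"number"}},"required":["rows"]}

```bash
mkdir -p pics
cat > h.py <<'E'
import numpy as np, cv2
from scipy.spatial.transform import Rotation as R
def f(c): return c['frame'].shape[0]/2/np.tan(np.radians(c['fovy'])/2)
def rot(c): w,x,y,z=c['orientation']; return R.from_quat([x,y,z,w]).as_matrix()
def cast(c,u,v,z):
    u=np.asarray(u,float);v=np.asarray(v,float)
    d=np.stack([(u-c['cx'])/f(c),(v-c['cy'])/f(c),np.ones_like(u)],-1)@rot(c).T
    p=np.array(c['position']); return p+d*((z-p[2])/d[...,2])[...,None]
def cloud(c):
    v,u=np.mgrid[:400,:640]; D=c['depth']
    return np.stack([(u-c['cx'])/f(c)*D,(v-c['cy'])/f(c)*D,D],-1)@rot(c).T+np.array(c['position'])
def save(c,n): cv2.imwrite(n,c['frame'][...,::-1])
E
python3 - <<'E'
from cell import env
from h import *
import pickle
for n in('scene','top'):
    c=env.camera(n); save(c,f'pics/{n}0.png'); pickle.dump(c,open(n+'.pkl','wb')); print(n,c['position'],c['orientation'],c['fovy'],c['cx'],c['cy'],(c['depth']>0).mean())
print(env.nose_length,env.sense())
E
```

```text
scene [1635.4743045  -343.10881017 1423.24818543] [-0.27153911  0.75343017  0.5626822  -0.20493472] 45.31972404171787 307.79560824458565 200.5814269916081 0.99531640625
top [ 391.08658257  -12.19786598 1443.65293686] [ 0.03577143 -0.69781916  0.71469713 -0.03125449] 50.64555241811588 326.1008749059527 196.65727517100493 0.9960078125
14.0 {'t': 0.1, 'joint_pos': array([-1.40980863,  0.38377888,  0.04383595,  1.59944471, -0.01786281,
        1.16117881, -0.04992534]), 'joint_vel': array([ 1.34537133e-04, -1.65044248e-03,  6.71333242e-04, -5.54897935e-03,
       -1.04559800e-03,  8.13611571e-04, -8.39347429e-05]), 'effort': array([ 2.60792462e-03, -4.34724712e+01,  1.02943126e+00, -2.50452554e+01,
        1.08968836e-02,  5.42664711e-03, -9.18129359e-06]), 'ee_pos': array([166.13845581, 627.55163126, 243.98328734]), 'ee_rot': array([-7.53959014e-05,  1.28998499e-01,  9.91644052e-01, -1.20648947e-03]), 'ft_force': array([ 0.29162702, -0.19550309, -0.62063453]), 'ft_torque': array([-0.0093088 , -0.05133867, -0.00605654]), 'grasp_force': 0.0, 'opening': 85.09895316179514}
```

View pics/top0.png

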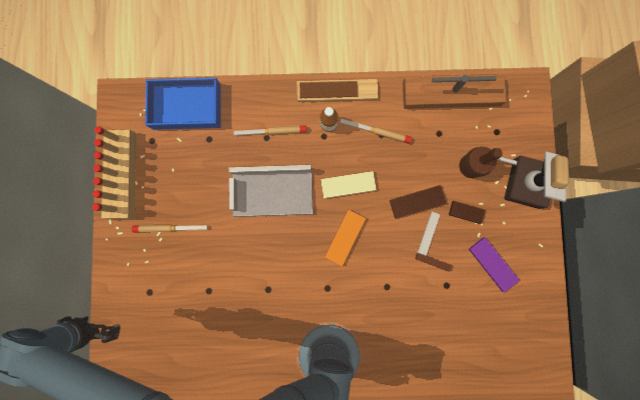

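View pics/scene0.png

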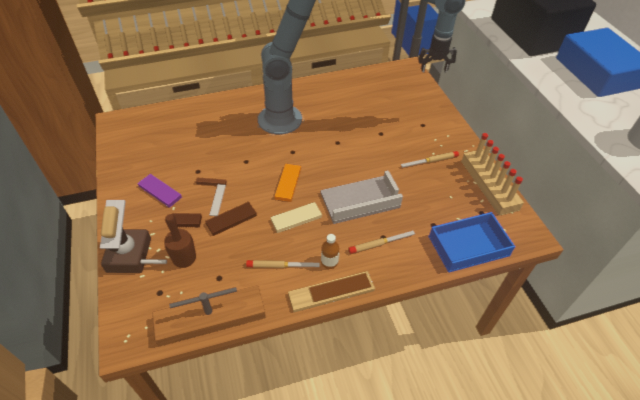

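The top view shows the jig at (271,190), with the long fence on the far edge and the short fence on the left. Lime is at (348,185).

Things that could be taken for the walnut:
- long dark board (418,201)
- short offcut (467,212)
- orange board (346,238)
- purple board (494,265)
- dark stone in its box (328,90)

I choose (418,201) as the walnut and (348,185) as the lime, and will check them in a crop and by size.

```bash
cat > m.py <<'E'
from h import *
import pickle
c=pickle.load(open('top.pkl','rb')); P=cloud(c)
print('bench z',np.median(P[240:270,200:300,2]))
hsv=cv2.cvtColor(c['frame'],cv2.COLOR_RGB2HSV)
for n,(u,v),z in(('walnut',(418,201),20),('lime',(348,185),20),('offcut',(467,212),20)):
    s=hsv[v-3:v+4,u-3:u+4].reshape(-1,3).mean(0); rgb=c['frame'][v-3:v+4,u-3:u+4].reshape(-1,3).mean(0)
    m=(np.abs(c['frame'].astype(float)-rgb).max(-1)<28).astype(np.uint8)&(P[...,2]>12).astype(np.uint8)
    m=cv2.morphologyEx(m,cv2.MORPH_OPEN,np.ones((3,3)))
    _,L=cv2.connectedComponents(m); m=(L==L[v,u]).astype(np.uint8)
    k=max(cv2.findContours(m,0,2)[0],key=cv2.contourArea)[:,0]
    w=cast(c,k[:,0],k[:,1],z)[:,:2].astype(np.float32)
    r=cv2.minAreaRect(w); b=cv2.boxPoints(r)
    e=max([b[1]-b[0],b[2]-b[1]],key=np.linalg.norm)
    print(n,'c',np.round(r[0]),'size',np.round(r[1]),'long dir deg from +y',np.degrees(np.arctan2(-e[0],e[1])),'z',np.median(P[...,2][m>0]))
# jig
m=(P[...,2]>10)&(P[...,2]<85); m[:155]=0;m[225:]=0;m[:,:220]=0;m[:,318:]=0
for n,lo,hi in(('bed',12,25),('fence',58,75)):
    q=P[m&(P[...,2]>lo)&(P[...,2]<hi)]; print(n,len(q),np.percentile(q,[1,50,99],0).round(1).tolist())
    r=cv2.minAreaRect(q[:,:2].astype(np.float32)); print(r)
cr=c['frame'][150:240,215:495]; cv2.imwrite('pics/crop0.png',cv2.resize(cr[...,::-1],None,fx=2.8,fy=2.8,interpolation=cv2.INTER_CUBIC))
E
python3 m.py
```

```text
bench z -0.9558909104802069
walnut c [ 503. -314.] size [ 64. 181.] long dir deg from +y -164.72598 z 19.441471749761604
lime c [568. -80.] size [ 64. 176.] long dir deg from +y -172.60422 z 19.454983860652078
offcut c [ 464. -478.] size [111.  49.] long dir deg from +y -17.476234 z 19.562533882928165
bed 3087 [[471.0, 45.5, 12.3], [541.1, 171.6, 17.3], [613.6, 302.1, 24.0]]
((542.1796264648438, 177.84962463378906), (145.4409637451172, 269.45587158203125), 0.2647857666015625)
fence 577 [[492.1, 48.9, 59.2], [617.8, 231.5, 67.0], [629.6, 312.6, 73.9]]
((560.5454711914062, 179.07571411132812), (140.41700744628906, 268.6235656738281), 0.7269665598869324)
```

View pics/crop0.png

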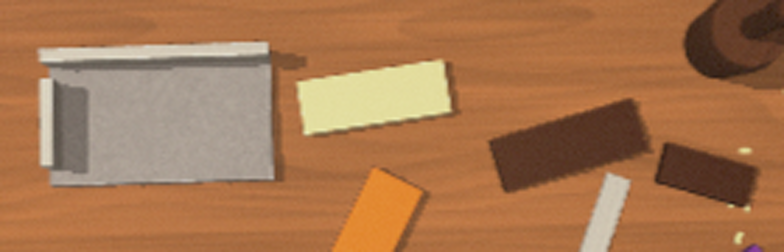

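The crop confirms it: the long dark board at crop (570,145) measures 181x64 and is the walnut; the short offcut is at (705,175), and the pale lime is at (375,97). Next: the exact jig yaw and corner.

```bash
cat > jig.py <<'E'
from h import *
import pickle
def jig(c):
    P=cloud(c).reshape(-1,3); P=P[(P[:,0]>440)&(P[:,0]<660)&(P[:,1]>20)&(P[:,1]<340)]
    t=P[np.abs(P[:,2]-67.5)<2.5]
    out={}
    s=t[(t[:,0]>608)&(t[:,1]<285)]; e=t[(t[:,1]>285)&(t[:,0]<600)]
    def edges(A,i):  # per-bin mean along axis i
        j=1-i; b=np.arange(A[:,i].min()+4,A[:,i].max()-4,6); r=[]
        for x in b:
            q=A[np.abs(A[:,i]-x)<3][:,j]
            if len(q)>2: r.append((x,q.mean(),q.min(),q.max()))
        r=np.array(r); return [np.polyfit(r[:,0],r[:,k],1) for k in(1,2,3)],r
    for n,A,i,m in(('side x(y)',s,1,170),('end y(x)',e,0,545)):
        L,r=edges(A,i); print(n,len(A),'slope deg',[round(float(np.degrees(np.arctan(l[0]))),2) for l in L],'mean,min,max at',m,[round(float(np.polyval(l,m)),1) for l in L])
if __name__=='__main__':
    jig(pickle.load(open('top.pkl','rb')))
E
python3 jig.py
```

```text
side x(y) 208 slope deg [-0.4, -0.28, -0.46] mean,min,max at 170 [621.5, 615.7, 627.2]
end y(x) 86 slope deg [-0.62, 0.95, -1.53] mean,min,max at 545 [302.5, 297.9, 307.4]
```

Request:
{"fn": "move_arm", "kwargs": {
  "rows": [
    [[0.033,-0.043,0,0,0,-3],[0.033,-0.043,0,0,0,-3],[0.033,-0.043,0,0,0,-3],[0.033,-0.043,0,0,0,-3],[0.033,-0.043,0,0,0,-3],[0.033,-0.043,0,0,0,-3],[0.033,-0.043,0,0,0,-3],[0.033,-0.043,0,0,0,-3],[0.033,-0.043,0,0,0,-3],[0.033,-0.043,0,0,0,-3],[0,-0.051,0,0,0,-3],[0,-0.051,0,0,0,-3],[0,-0.051,0,0,0,-3],[0,-0.051,0,0,0,-3],[0,-0.051,0,0,0,-3],[0,-0.051,0,0,0,-3],[0,-0.051,0,0,0,-3],[0,-0.051,0,0,0,-3],[0,-0.051,0,0,0,-3],[0,-0.051,0,0,0,-3]]
  ],
  "claw": 0.085
}}

```text
t: 2.6
ee_pos: [496.1, -312.7, 244.8]
ee_rot: [-0.0, 0.608, 0.794, 0.0]
ft_force: [0.1, -1.3, 0.3]
opening: 85.0
grasp_force: 0.0
```

```bash
cat > w.py <<'E'
from h import *
from cell import env
import sys
def board(z,dark=True,zz=None,lohi=(8,),name=None):
    c=env.camera('wrist'); P=cloud(c)
    if name: save(c,name)
    F=c['frame'].astype(float); V=F.max(-1)
    m=(np.abs(P[...,2]-z)<6)&((V<125) if dark else (F.min(-1)>100))&(c['depth']>0)
    m=cv2.morphologyEx(m.astype(np.uint8),cv2.MORPH_OPEN,np.ones((5,5)))
    for k in sorted(cv2.findContours(m,0,2)[0],key=cv2.contourArea)[-2:]:
        k=k[:,0]; w=cast(c,k[:,0],k[:,1],z)[:,:2].astype(np.float32); r=cv2.minAreaRect(w); b=cv2.boxPoints(r)
        e=max([b[1]-b[0],b[2]-b[1]],key=np.linalg.norm); a=np.degrees(np.arctan2(-e[0],e[1]))
        print('c',np.round(r[0],1),'size',np.round(r[1],1),'yaw',round((a+90)%180-90,1),'px',k.min(0),k.max(0))
    return c
if __name__=='__main__': board(20,True,name='pics/w1.png')
E
python3 w.py
```

```text
c [ 463.2 -475.7] size [112.7  50.2] yaw -17.6 px [234 242] [298 314]
c [ 502.5 -314. ] size [ 65.  177.3] yaw 15.2 px [296 106] [348 242]
```

View pics/w1.png

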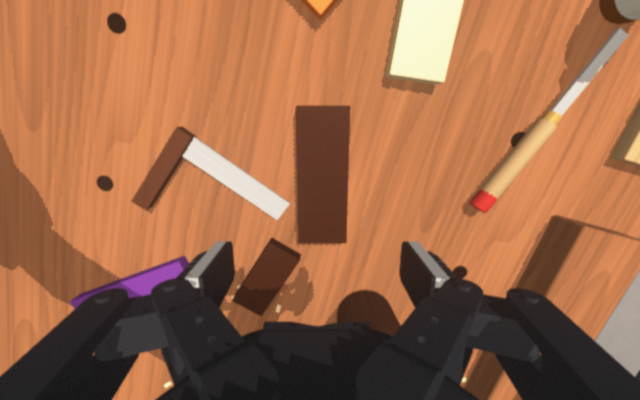

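The close view agrees with the top view: walnut at pixel (322,175) lies at world (503,-314) with 15° yaw, and the offcut (267,277) and the square's blade (285,210) are clear of the fingers. Descending.

Request:
{"fn": "move_arm", "kwargs": {
  "rows": [
    [[0.0065,-0.001,-0.04,0,0,0],[0,0,-0.05,0,0,0],[0,0,-0.05,0,0,0],[0,0,-0.04,0,0,0],[0,0,-0.03,0,0,0],[0,0,-0.01,0,0,0],[0,0,-0.006,0,0,0],[0,0,-0.004,0,0,0],[0,0,0,0,0,0]]
  ]
}}

```text
t: 3.78
ee_pos: [503.5, -313.0, 16.1]
ee_rot: [0.001, 0.608, 0.794, 0.0]
ft_force: [0.5, -0.1, 0.1]
opening: 84.7
grasp_force: 0.0
```

Request:
{"fn": "move_arm", "kwargs": {
  "rows": [
    [[0,0,0,0,0,0],[0,0,0,0,0,0],[0,0,0,0,0,0],[0,0,0,0,0,0],[0,0,0,0,0,0]]
  ],
  "claw": 0.055,
  "force": 40
}}

```text
t: 4.4
ee_pos: [503.7, -313.2, 16.4]
ee_rot: [0.001, 0.608, 0.794, 0.0]
ft_force: [-0.2, 0.6, 5.3]
opening: 64.8
grasp_force: 46.0
```

Request:
{"fn": "move_arm", "kwargs": {
  "rows": [
    [[0,0,0.02,0,0,0],[0,0,0.04,0,0,0],[0,0,0.04,0,0,0],[0,0,0.02,0,0,0],[0.005,0.03,0,0,0,-1.5],[0.005,0.045,0,0,0,-1.5],[0.004,0.048,0,0,0,-1.5],[0.004,0.048,0,0,0,-1.5],[0.004,0.048,0,0,0,-1.5],[0.004,0.048,0,0,0,-1.5],[0.004,0.048,0,0,0,-1.5],[0.004,0.048,0,0,0,-1.5],[0.004,0.048,0,0,0,-1.5],[0.004,0.038,0,0,0,-1.3],[0.004,0.029,0,0,0,0],[0,0,0,0,0,0]]
  ]
}}

```text
t: 6.4
ee_pos: [547.9, 169.5, 134.6]
ee_rot: [-0.001, 0.702, 0.712, -0.0]
ft_force: [-0.0, 0.4, -1.5]
opening: 65.0
grasp_force: 45.2
```

Run:
```python
from h import *; from cell import env
import pickle
c=env.camera('scene'); P=cloud(c); pickle.dump(c,open('scene.pkl','wb'))
save(c,'pics/s2.png'); s=env.sense(); print(s['ee_pos'],s['ee_rot'],s['opening'],s['grasp_force'],s['ft_force'])
cv2.imwrite('pics/s2c.png',cv2.resize(c['frame'][100:300,220:480,::-1],None,fx=3,fy=3))
```

```text
[547.93652529 166.6285284  134.64333688] [-2.45787410e-04  7.03606852e-01  7.10588997e-01 -7.84082759e-04] 64.60154277429596 45.165773034095764 [-0.21098217 -1.07407    -1.80627639]
```

View pics/s2c.png

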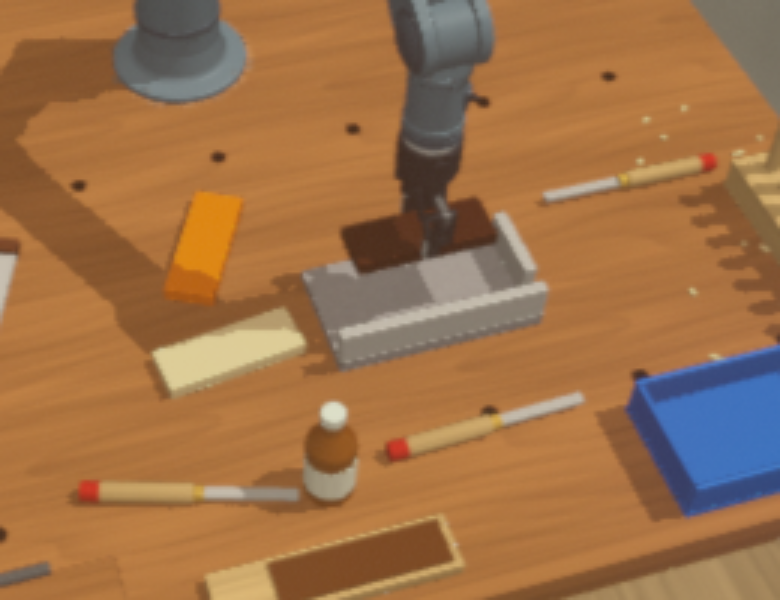

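The walnut is held level above the bed (crop (420,235)), inside both fences. Lowering it.

Request:
{"fn": "move_arm", "kwargs": {
  "rows": [
    [[0,0,-0.03,0,0,0],[0,0,-0.035,0,0,0],[0,0,-0.02,0,0,0],[0,0,-0.008,0,0,0],[0,0,-0.004,0,0,0],[0,0,-0.002,0,0,0],[0,0,0,0,0,0]]
  ]
}}

```text
t: 7.32
ee_pos: [549.5, 165.6, 37.0]
ee_rot: [0.0, 0.705, 0.709, 0.001]
ft_force: [-0.2, -1.1, -2.0]
opening: 65.0
grasp_force: 45.1
```

Request:
{"fn": "move_arm", "kwargs": {
  "rows": [
    [[0,0.004,0,0,0,0],[0,0.007,0,0,0,0],[0,0.006,0,0,0,0],[0,0.004,0,0,0,0],[0,0,0,0,0,0]]
  ]
}}

```text
t: 7.95
ee_pos: [548.7, 187.2, 36.2]
ee_rot: [-0.0, 0.704, 0.71, 0.0]
ft_force: [-0.2, 0.2, -2.0]
opening: 65.1
grasp_force: 45.1
```

Request:
{"fn": "move_arm", "kwargs": {
  "rows": [
    [[0,0.005,-0.001,0,0,0],[0,0.005,-0.0005,0,0,0],[0,0.002,0,0,0,0],[0,0.001,0,0,0,0],[0,0,0,0,0,0]]
  ]
}}

```text
t: 8.57
ee_pos: [548.8, 199.3, 34.8]
ee_rot: [0.0, 0.705, 0.709, -0.0]
ft_force: [0.5, -0.6, -2.0]
opening: 65.0
grasp_force: 45.1
```

Request:
{"fn": "move_arm", "kwargs": {
  "rows": [
    [[0,0.001,0,0,0,0],[0,0.001,0,0,0,0],[0,0,0,0,0,0]]
  ]
}}

```text
t: 8.95
ee_pos: [548.8, 201.5, 34.8]
ee_rot: [-0.0, 0.705, 0.709, 0.0]
ft_force: [-0.1, 1.0, -1.9]
opening: 64.6
grasp_force: 45.1
```

Request:
{"fn": "move_arm", "kwargs": {
  "rows": [
    [[0,0.001,-0.0005,0,0,0],[0,0.001,-0.0005,0,0,0],[0,0,0,0,0,0]]
  ]
}}

```text
t: 9.32
ee_pos: [549.0, 202.0, 34.4]
ee_rot: [0.0, 0.705, 0.709, -0.0]
ft_force: [-2.6, -2.8, 5.2]
opening: 64.9
grasp_force: 45.9
```

Request:
{"fn": "move_arm", "kwargs": {
  "rows": [
    [[0,0.001,0,0,0,0],[0,0,0,0,0,0]]
  ]
}}

```text
t: 9.57
ee_pos: [549.5, 203.1, 34.4]
ee_rot: [0.001, 0.705, 0.709, 0.0]
ft_force: [-1.8, -4.5, 5.9]
opening: 64.6
grasp_force: 46.0
```

Request:
{"fn": "move_arm", "kwargs": {
  "rows": [
    [[0,0.001,0.0003,0,0,0],[0,0,0,0,0,0]]
  ]
}}

```text
t: 9.82
ee_pos: [549.6, 205.3, 34.4]
ee_rot: [0.001, 0.705, 0.709, 0.001]
ft_force: [-0.4, -2.8, 3.1]
opening: 64.7
grasp_force: 45.8
```

Request:
{"fn": "move_arm", "kwargs": {
  "rows": [
    [[0,0.001,0.0003,0,0,0],[0,0,0,0,0,0]]
  ]
}}

```text
t: 10.07
ee_pos: [549.2, 207.0, 34.4]
ee_rot: [0.0, 0.705, 0.71, 0.001]
ft_force: [1.6, -2.0, 1.4]
opening: 64.5
grasp_force: 45.6
```

Request:
{"fn": "move_arm", "kwargs": {
  "rows": [
    [[0,0.001,0,0,0,0],[0,0,0,0,0,0]]
  ]
}}

```text
t: 10.32
ee_pos: [549.1, 207.6, 34.4]
ee_rot: [0.0, 0.705, 0.709, 0.0]
ft_force: [0.1, -1.6, 1.8]
opening: 64.9
grasp_force: 45.6
```

Request:
{"fn": "move_arm", "kwargs": {
  "rows": [
    [[0,0.001,0,0,0,0],[0,0,0,0,0,0]]
  ]
}}

```text
t: 10.58
ee_pos: [548.9, 208.4, 34.4]
ee_rot: [0.0, 0.705, 0.709, 0.0]
ft_force: [0.4, -2.1, 3.0]
opening: 64.6
grasp_force: 45.7
```

```bash
cat > st.py <<'E'
from h import *; from cell import env; from jig import jig; import sys
c=env.camera('top'); jig(c); save(c,'pics/%s.png'%sys.argv[1])
cv2.imwrite('pics/%s_c.png'%sys.argv[1],cv2.resize(c['frame'][150:230,215:325,::-1],None,fx=6,fy=6,interpolation=cv2.INTER_CUBIC))
P=cloud(c)
z=float(sys.argv[2]); dark=sys.argv[3]=='d'; F=c['frame'].astype(int)
m=(np.abs(P[...,2]-z)<6)&(((F[...,0]-F[...,2]>18)&(F.max(-1)<125)) if dark else (F.min(-1)>90)&(F[...,0]-F[...,2]>25)); m[:,325:]=0; m[:150]=0; m[230:]=0; m[:,:220]=0
w=cast(c,*np.nonzero(m)[::-1],z)[:,:2]
print(len(w),'y max by x:',[(x,round(float(np.percentile(w[np.abs(w[:,0]-x)<5][:,1],99)),1)) for x in range(520,611,15) if (np.abs(w[:,0]-x)<5).sum()>5])
print('x range by y:',[(y,*np.percentile(w[np.abs(w[:,1]-y)<5][:,0],[1,99]).round(1)) for y in range(120,295,25) if (np.abs(w[:,1]-y)<5).sum()>5])
print('y min',np.percentile(w[:,1],1).round(1))
E
python3 st.py t3 38 d
```

```text
side x(y) 123 slope deg [-0.34, -0.68, -0.09] mean,min,max at 170 [621.9, 615.7, 627.4]Traceback (most recent call last):
  File "st.py", line 2, in <module>
    c=env.camera('top'); jig(c); save(c,'pics/%s.png'%sys.argv[1])
                         ~~~^^^
  File "jig.py", line 15, in jig
    L,r=edges(A,i); print(n,len(A),'slope deg',[round(float(np.degrees(np.arctan(l[0]))),2) for l in L],'mean,min,max at',m,[round(float(np.polyval(l,m)),1) for l in L])
        ~~~~~^^^^^
  File "jig.py", line 9, in edges
    j=1-i; b=np.arange(A[:,i].min()+4,A[:,i].max()-4,6); r=[]
                       ~~~~~~~~~~^^
    return umr_minimum(a, axis, None, out, keepdims, initial, where)
ValueError: zero-size array to reduction operation minimum which has no identity
```

Run:
```python
from h import *; from cell import env; import pickle
c=env.camera('wrist'); save(c,'pics/w4.png'); pickle.dump(c,open('w.pkl','wb')); print(c['position'])
```

```text
[547.73870211 274.31847782 163.39221313]
```

View pics/w4.png

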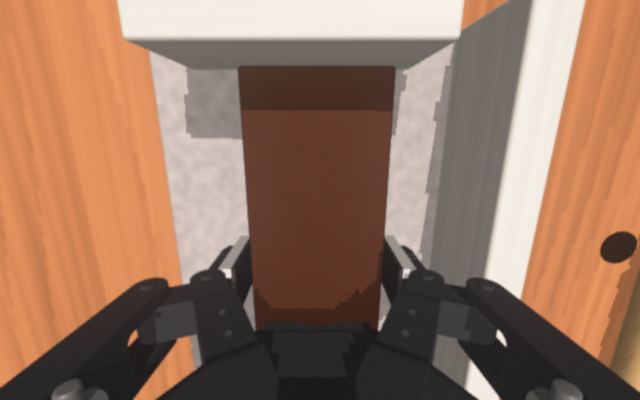

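The wrist view shows the walnut's end at row 66, right at the end fence's foot (row 69 at the sides), and the side fence at columns 430–450. Casting these points.

Run:
```python
from h import *; import pickle
c=pickle.load(open('w.pkl','rb')); P=cloud(c)
print('board end',cast(c,[245,320,390],[66,66,66],38).round(1))
print('fence foot',cast(c,[200,405],[69,69],18).round(1))
print('fence top inner',cast(c,[130,300,455],[38,38,38],68).round(1))
print('side foot',cast(c,[448,436],[75,160],18).round(1))
for u in(200,320,400): print(u,[(v,*P[v,u,1:].round(0)) for v in range(30,80,4)])
```

```text
board end [[518.1 296.7  38. ]
 [549.  296.9  38. ]
 [577.9 297.1  38. ]]
fence foot [[491.8 298.8  18. ]
 [590.  299.4  18. ]]
fence top inner [[490.5 299.   68. ]
 [542.5 299.3  68. ]
 [590.  299.6  68. ]]
side foot [[610.9 296.9  18. ]
 [610.  256.   18. ]]
200 [(30, np.float64(301.0), np.float64(68.0)), (34, np.float64(300.0), np.float64(68.0)), (38, np.float64(299.0), np.float64(68.0)), (42, np.float64(299.0), np.float64(65.0)), (46, np.float64(299.0), np.float64(61.0)), (50, np.float64(299.0), np.float64(55.0)), (54, np.float64(299.0), np.float64(49.0)), (58, np.float64(299.0), np.float64(41.0)), (62, np.float64(299.0), np.float64(35.0)), (66, np.float64(299.0), np.float64(26.0)), (70, np.float64(298.0), np.float64(19.0)), (74, np.float64(297.0), np.float64(17.0)), (78, np.float64(295.0), np.float64(19.0))]
320 [(30, np.float64(301.0), np.float64(68.0)), (34, np.float64(300.0), np.float64(69.0)), (38, np.float64(299.0), np.float64(68.0)), (42, np.float64(299.0), np.float64(66.0)), (46, np.float64(299.0), np.float64(61.0)), (50, np.float64(299.0), np.float64(56.0)), (54, np.floa
[... 153 characters left out ...]
8.0)), (70, np.float64(274.0), np.float64(163.0)), (74, np.float64(294.0), np.float64(38.0)), (78, np.float64(292.0), np.float64(40.0))]
400 [(30, np.float64(302.0), np.float64(68.0)), (34, np.float64(301.0), np.float64(68.0)), (38, np.float64(300.0), np.float64(67.0)), (42, np.float64(299.0), np.float64(66.0)), (46, np.float64(299.0), np.float64(61.0)), (50, np.float64(299.0), np.float64(55.0)), (54, np.float64(299.0), np.float64(49.0)), (58, np.float64(299.0), np.float64(43.0)), (62, np.float64(299.0), np.float64(35.0)), (66, np.float64(299.0), np.float64(25.0)), (70, np.float64(299.0), np.float64(18.0)), (74, np.float64(297.0), np.float64(18.0)), (78, np.float64(295.0), np.float64(19.0))]
```

Request:
{"fn": "move_arm", "kwargs": {
  "rows": [
    [[0,0.001,0,0,0,0],[0,0.001,0,0,0,0],[0,0,0,0,0,0]]
  ]
}}

```text
t: 11.05
ee_pos: [548.8, 209.9, 34.4]
ee_rot: [0.0, 0.705, 0.709, -0.0]
ft_force: [-1.0, -3.6, 4.6]
opening: 64.9
grasp_force: 45.8
```

Request:
{"fn": "move_arm", "kwargs": {
  "rows": [
    [[0,0.001,0,0,0,0],[0,0,0,0,0,0]]
  ]
}}

```text
t: 11.3
ee_pos: [548.8, 209.8, 34.4]
ee_rot: [0.0, 0.705, 0.709, -0.001]
ft_force: [-0.6, -5.1, 4.5]
opening: 64.6
grasp_force: 45.9
```

Request:
{"fn": "move_arm", "kwargs": {
  "rows": [
    [[0,0.001,0,0,0,0],[0,0,0,0,0,0]]
  ]
}}

```text
t: 11.55
ee_pos: [548.8, 209.9, 34.4]
ee_rot: [0.001, 0.705, 0.709, -0.001]
ft_force: [-1.0, -5.9, 6.1]
opening: 65.0
grasp_force: 46.0
```

Request:
{"fn": "move_arm", "kwargs": {
  "rows": [
    [[0,0.001,0,0,0,0],[0,0,0,0,0,0]]
  ]
}}

```text
t: 11.8
ee_pos: [548.8, 209.9, 34.4]
ee_rot: [0.001, 0.705, 0.709, -0.002]
ft_force: [-0.5, -7.4, 5.6]
opening: 64.7
grasp_force: 46.0
```

Request:
{"fn": "move_arm", "kwargs": {
  "rows": [
    [[0,-0.002,0,0,0,0],[0,-0.001,0,0,0,0],[0,0,0.02,0,0,0],[0,0,0.03,0,0,0],[0,0,0.03,0,0,0],[-0.006,0,0,0,0,-10],[-0.006,0,0,0,0,-10],[-0.006,0,0,0,0,-10],[-0.006,0,0,0,0,-10],[-0.006,0,0,0,0,-10],[-0.006,0,0,0,0,-10],[-0.006,0,0,0,0,-10],[-0.006,0,0,0,0,-10],[-0.006,0,0,0,0,-10],[0,0,0,0,0,0]]
  ],
  "claw": 0.075
}}

```text
t: 13.68
ee_pos: [494.5, 211.6, 115.0]
ee_rot: [-0.001, 1.0, 0.005, 0.0]
ft_force: [-0.2, 0.2, 0.2]
opening: 75.0
grasp_force: 0.0
```

```bash
cat > wp.py <<'E'
from h import *; from cell import env; import pickle,sys
c=env.camera('wrist'); save(c,'pics/%s.png'%sys.argv[1]); pickle.dump(c,open('w.pkl','wb')); P=cloud(c); F=c['frame'].astype(int); h=cv2.cvtColor(c['frame'],cv2.COLOR_RGB2HSV)
z=float(sys.argv[2])
m=(np.abs(P[...,2]-z)<6)&(h[...,1]>60)&(P[...,0]>480)&(P[...,0]<625)&(P[...,1]>60)
m=cv2.morphologyEx(m.astype(np.uint8),cv2.MORPH_OPEN,np.ones((5,5)))
w=cast(c,*np.nonzero(m)[::-1],z)[:,:2]
print(len(w),'x/y range',np.percentile(w,[.5,99.5],0).round(1).tolist())
for y in range(110,300,20):
    q=w[np.abs(w[:,1]-y)<2][:,0]
    if len(q)>5: print('y',y,'x',q.min().round(1),q.max().round(1))
for n,a in(('side',(P[...,0]>600)&(P[...,0]<640)&(P[...,1]<285)&(P[...,1]>60)),('end',(P[...,1]>285)&(P[...,0]<600)&(P[...,0]>480))):
    q=P[a&(P[...,2]>50)&(P[...,2]<64)]; i=0 if n=='side' else 1
    if len(q)>20: print(n,'inner face',np.polyfit(q[:,1-i],q[:,i],1).round(4),np.median(q[:,i]).round(1),np.percentile(q[:,1-i],[2,98]).round(0))
E
python3 wp.py w5 38
```

```text
22642 x/y range [[516.0, 120.1], [580.3, 297.1]]
y 130 x 516.5 581.0
y 150 x 516.3 580.8
y 170 x 516.1 580.6
y 190 x 516.0 580.4
y 210 x 515.8 580.2
y 230 x 515.6 580.0
y 250 x 516.1 579.8
y 270 x 515.9 580.3
y 290 x 515.7 579.4
side inner face [-7.4000e-03  6.1425e+02] 613.0 [ 65. 281.]
end inner face [7.100000e-03 2.949479e+02] 298.8 [492. 590.]
```

Request:
{"fn": "move_arm", "kwargs": {
  "rows": [
    [[0,-0.004,-0.03,0,0,0],[0,0,-0.03,0,0,0],[0,0,-0.012,0,0,0],[0,0,-0.006,0,0,0],[0,0,-0.003,0,0,0],[0,0,0,0,0,0]]
  ]
}}

```text
t: 14.48
ee_pos: [495.4, 206.6, 34.0]
ee_rot: [-0.0, 1.0, 0.003, 0.001]
ft_force: [-1.0, 0.4, -0.1]
opening: 75.1
grasp_force: 0.0
```

Request:
{"fn": "move_arm", "kwargs": {
  "rows": [
    [[0.006,0,0,0,0,0],[0.006,0,0,0,0,0],[0.006,0,0,0,0,0],[0.006,0,0,0,0,0],[0.006,0,0,0,0,0],[0.004,0,0,0,0,0],[0.002,0,0,0,0,0],[0,0,0,0,0,0]]
  ]
}}

```text
t: 15.48
ee_pos: [531.3, 206.2, 33.4]
ee_rot: [0.0, 1.0, 0.003, 0.0]
ft_force: [-0.3, 0.5, -0.6]
opening: 75.0
grasp_force: 0.0
```

Request:
{"fn": "move_arm", "kwargs": {
  "rows": [
    [[0.002,0,0,0,0,0],[0.002,0,0,0,0,0],[0.001,0,0,0,0,0],[0,0,0,0,0,0]]
  ]
}}

```text
t: 15.98
ee_pos: [536.1, 206.4, 33.4]
ee_rot: [0.0, 1.0, 0.003, 0.0]
ft_force: [0.1, 0.6, 0.3]
opening: 75.2
grasp_force: 0.2
```

Request:
{"fn": "move_arm", "kwargs": {
  "rows": [
    [[0.0015,0,0,0,0,0],[0.001,0,0,0,0,0],[0,0,0,0,0,0]]
  ]
}}

```text
t: 16.35
ee_pos: [536.4, 206.4, 33.1]
ee_rot: [-0.0, 1.0, 0.004, -0.002]
ft_force: [-4.9, 0.1, 4.5]
opening: 75.3
grasp_force: 2.7
```

```bash
python3 wp.py w6 38
```

```text
57264 x/y range [[547.4, 119.9], [612.0, 296.8]]
y 130 x 547.8 612.6
y 150 x 547.7 612.5
y 170 x 547.1 612.3
y 190 x 547.4 612.2
y 210 x 547.3 612.1
y 230 x 547.2 611.9
y 250 x 547.1 611.8
y 270 x 546.9 611.7
y 290 x 546.8 611.5
side inner face [-7.40000e-03  6.14133e+02] 612.7 [ 97. 281.]
end inner face [2.560000e-02 2.848154e+02] 299.0 [530. 592.]
```

Contact is at the predicted place (TCP x 536). Pressing a little more firmly.

Request:
{"fn": "move_arm", "kwargs": {
  "rows": [
    [[0.0015,0,0,0,0,0],[0.001,0,0,0,0,0],[0,0,0,0,0,0]]
  ]
}}

```text
t: 16.77
ee_pos: [536.4, 206.4, 32.6]
ee_rot: [-0.0, 1.0, 0.004, -0.005]
ft_force: [-9.4, 1.1, 7.5]
opening: 75.0
grasp_force: 4.9
```

Request:
{"fn": "move_arm", "kwargs": {
  "rows": [
    [[0.001,0,0,0,0,0],[0,0,0,0,0,0]]
  ]
}}

```text
t: 17.02
ee_pos: [536.5, 206.4, 32.5]
ee_rot: [-0.0, 1.0, 0.004, -0.006]
ft_force: [-11.1, 0.1, 8.7]
opening: 75.3
grasp_force: 5.8
```

Request:
{"fn": "move_arm", "kwargs": {
  "rows": [
    [[-0.01,0,0,0,0,0],[-0.01,0,0.01,0,0,0],[0,0,0.04,0,0,0],[0,0,0.05,0,0,0],[0.0045,-0.0287,0,0,0,9.7],[0.0045,-0.0287,0,0,0,9.7],[0.0045,-0.0287,0,0,0,9.7],[0.0045,-0.0287,0,0,0,9.7],[0.0045,-0.0287,0,0,0,9.7],[0.0045,-0.0287,0,0,0,9.7],[0.0045,-0.0287,0,0,0,9.7],[0.0045,-0.0287,0,0,0,9.7],[0.0045,-0.0287,0,0,0,9.7],[0.0045,-0.0287,0,0,0,9.7],[0,0,0,0,0,0]]
  ],
  "claw": 0.085
}}

```text
t: 18.9
ee_pos: [567.2, -85.0, 134.8]
ee_rot: [0.002, 0.663, 0.749, 0.0]
ft_force: [-0.8, 0.3, 0.2]
opening: 85.0
grasp_force: 0.0
```

Run:
```python
from w import *
c=board(20,False)
P=cloud(c)
F=c['frame'].astype(int); m=(np.abs(P[...,2]-20)<5)&(F[...,1]>120)&(F[...,0]-F[...,2]>20)
w=cast(c,*np.nonzero(m)[::-1],20)[:,:2]
for y in range(-140,20,20):
    q=w[np.abs(w[:,1]-y)<2][:,0]
    if len(q)>5: print(y,np.percentile(q,[1,99]).round(1))
print(np.percentile(w,[.5,99.5],0))
```

```text
c [541.8  52.9] size [141.5  30.7] yaw -83.0 px [214   0] [398  45]
c [566.6 -79.5] size [ 65.6 178.7] yaw 7.4 px [277  86] [356 280]
-140 [542.4 896.8]
-120 [425.  871.4]
-100 [387.8 869.8]
-80 [351.1 868.7]
-60 [313.  597.4]
-40 [301.  592.2]
-20 [311.1 590.7]
0 [321.  762.8]
[[ 303.44160687 -185.62680126]
 [ 906.24867959   91.29673213]]
```

Request:
{"fn": "move_arm", "kwargs": {
  "rows": [
    [[0,0.003,-0.03,0,0,0],[0,0.003,-0.04,0,0,0],[0,0,-0.028,0,0,0],[0,0,-0.012,0,0,0],[0,0,-0.006,0,0,0],[0,0,-0.002,0,0,0],[0,0,0,0,0,0]]
  ]
}}

```text
t: 19.82
ee_pos: [567.7, -74.7, 16.3]
ee_rot: [0.001, 0.66, 0.751, 0.001]
ft_force: [0.6, 0.7, -0.7]
opening: 85.1
grasp_force: 0.0
```

Request:
{"fn": "move_arm", "kwargs": {
  "rows": [
    [[0,0,0,0,0,0],[0,0,0,0,0,0],[0,0,0,0,0,0],[0,0,0,0,0,0],[0,0,0,0,0,0]]
  ],
  "claw": 0.055,
  "force": 40
}}

```text
t: 20.45
ee_pos: [567.7, -74.9, 16.4]
ee_rot: [0.0, 0.66, 0.751, 0.001]
ft_force: [0.1, -0.2, 6.5]
opening: 64.7
grasp_force: 46.3
```

Request:
{"fn": "move_arm", "kwargs": {
  "rows": [
    [[0,0,0.02,0,0,0],[0,0,0.04,0,0,0],[0,0,0.04,0,0,0],[0,0,0.01,0,0,0],[-0.001,0.025,0,0,0,-1],[-0.001,0.04,0,0,0,-1],[-0.001,0.045,0,0,0,-1],[-0.001,0.045,0,0,0,-1],[-0.001,0.045,0,0,0,-1],[-0.001,0.04,0,0,0,-1],[-0.001,0.03,0,0,0,-1],[-0.001,0.005,0,0,0,0],[0,0,0,0,0,0]]
  ]
}}

```text
t: 22.08
ee_pos: [558.0, 199.4, 124.6]
ee_rot: [0.0, 0.705, 0.71, -0.001]
ft_force: [0.1, 0.1, -2.2]
opening: 64.7
grasp_force: 45.4
```

Request:
{"fn": "move_arm", "kwargs": {
  "rows": [
    [[0,0,-0.03,0,0,0],[0,0,-0.025,0,0,0],[0,0,-0.008,0,0,0],[0,0,-0.004,0,0,0],[0,0,0,0,0,0]]
  ]
}}

```text
t: 22.7
ee_pos: [559.5, 199.8, 59.0]
ee_rot: [0.0, 0.705, 0.709, 0.0]
ft_force: [-0.1, 0.1, -1.5]
opening: 64.8
grasp_force: 45.4
```

```bash
python3 wp.py w7 58
```

```text
30385 x/y range [[525.0, 160.9], [591.9, 284.9]]
y 170 x 525.1 592.6
y 190 x 525.1 592.5
y 210 x 524.7 592.7
y 230 x 524.5 592.3
y 250 x 524.5 592.2
y 270 x 524.6 592.0
side inner face [2.100000e-03 6.114717e+02] 612.1 [199. 284.]
end inner face [6.900000e-03 2.951766e+02] 298.9 [491. 589.]
```

View pics/w7.png

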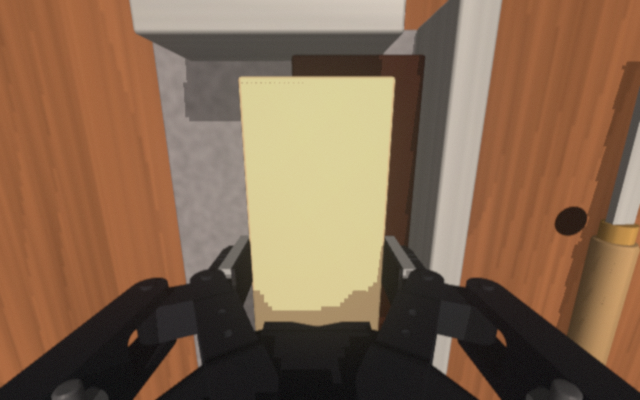

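Lime's end (row 77) is 14 mm short of the end fence, parallel to it and squarely over the walnut. Lowering it and sliding it to the end fence.

Request:
{"fn": "move_arm", "kwargs": {
  "rows": [
    [[0,0.004,-0.002,0,0,0],[0,0.004,-0.002,0,0,0],[0,0.003,0,0,0,0],[0,0,0,0,0,0]]
  ]
}}

```text
t: 23.25
ee_pos: [558.9, 212.2, 54.5]
ee_rot: [-0.0, 0.704, 0.71, 0.0]
ft_force: [-0.3, 0.6, -1.3]
opening: 64.7
grasp_force: 45.5
```

Request:
{"fn": "move_arm", "kwargs": {
  "rows": [
    [[0,0.0015,0,0,0,0],[0,0.0015,0,0,0,0],[0,0,0,0,0,0]]
  ]
}}

```text
t: 23.62
ee_pos: [559.0, 214.0, 54.5]
ee_rot: [0.0, 0.705, 0.709, 0.0]
ft_force: [0.3, -1.2, 0.5]
opening: 65.0
grasp_force: 45.6
```

Request:
{"fn": "move_arm", "kwargs": {
  "rows": [
    [[0,0.0015,-0.0005,0,0,0],[0,0.0015,0,0,0,0],[0,0,0,0,0,0]]
  ]
}}

```text
t: 24.0
ee_pos: [559.0, 214.1, 54.5]
ee_rot: [0.001, 0.705, 0.709, -0.001]
ft_force: [-2.1, -5.8, 5.4]
opening: 64.9
grasp_force: 46.2
```

Request:
{"fn": "move_arm", "kwargs": {
  "rows": [
    [[0,0.002,0,0,0,0],[0,0.001,0,0,0,0],[0,0,0,0,0,0]]
  ]
}}

```text
t: 24.38
ee_pos: [559.1, 214.1, 54.4]
ee_rot: [0.002, 0.705, 0.709, -0.003]
ft_force: [-2.8, -9.2, 6.7]
opening: 65.2
grasp_force: 46.4
```

Request:
{"fn": "move_arm", "kwargs": {
  "rows": [
    [[0,-0.002,0,0,0,0],[0,-0.002,0,0,0,0],[0,0,0.02,0,0,0],[0,0,0.03,0,0,0],[0,0,0.015,0,0,0],[-0.006,0,0,0,0,-10],[-0.006,0,0,0,0,-10],[-0.006,0,0,0,0,-10],[-0.006,0,0,0,0,-10],[-0.006,0,0,0,0,-10],[-0.006,0,0,0,0,-10],[-0.006,0,0,0,0,-10],[-0.006,0,0,0,0,-10],[-0.006,-0.003,0,0,0,-10],[0,0,0,0,0,0]]
  ],
  "claw": 0.072
}}

```text
t: 26.25
ee_pos: [504.3, 213.8, 119.0]
ee_rot: [0.0, 1.0, 0.005, -0.0]
ft_force: [0.6, 0.5, -0.6]
opening: 71.8
grasp_force: 0.0
```

```bash
python3 wp.py w8 58
```

```text
24726 x/y range [[526.2, 120.1], [591.3, 297.8]]
y 130 x 526.9 591.6
y 150 x 526.7 591.4
y 170 x 526.5 591.2
y 190 x 526.3 591.6
y 210 x 526.2 591.4
y 230 x 526.0 591.3
y 250 x 525.8 583.9
y 270 x 525.6 570.7
y 290 x 525.5 567.9
side inner face [-7.400000e-03  6.142614e+02] 613.0 [ 64. 281.]
end inner face [-4.910000e-02  3.210241e+02] 294.7 [494. 590.]
```

Lime is flat on the walnut, 21 mm from the side fence. Lowering and pushing it sideways.

Request:
{"fn": "move_arm", "kwargs": {
  "rows": [
    [[0,-0.004,-0.03,0,0,0],[0,0,-0.025,0,0,0],[0,0,-0.01,0,0,0],[0,0,-0.005,0,0,0],[0.003,0,0,0,0,0],[0.006,0,0,0,0,0],[0.006,0,0,0,0,0],[0.006,0,0,0,0,0],[0.004,0,0,0,0,0],[0.003,0,0,0,0,0],[0,0,0,0,0,0]]
  ]
}}

```text
t: 27.68
ee_pos: [533.5, 209.3, 48.9]
ee_rot: [0.0, 1.0, 0.003, 0.001]
ft_force: [0.9, 0.2, -1.2]
opening: 72.1
grasp_force: 0.0
```

Request:
{"fn": "move_arm", "kwargs": {
  "rows": [
    [[0.002,0,0,0,0,0],[0.001,0,0,0,0,0],[0.001,0,0,0,0,0],[0,0,0,0,0,0]]
  ]
}}

```text
t: 28.18
ee_pos: [536.3, 209.3, 48.8]
ee_rot: [0.0, 1.0, 0.003, -0.001]
ft_force: [-2.6, 0.0, 2.4]
opening: 72.3
grasp_force: 1.4
```

Request:
{"fn": "move_arm", "kwargs": {
  "rows": [
    [[0.002,0,0,0,0,0],[0.001,0,0,0,0,0],[0,0,0,0,0,0]]
  ]
}}

```text
t: 28.55
ee_pos: [536.3, 209.4, 48.3]
ee_rot: [-0.0, 1.0, 0.004, -0.004]
ft_force: [-8.8, -0.4, 6.2]
opening: 72.2
grasp_force: 4.3
```

Request:
{"fn": "move_arm", "kwargs": {
  "rows": [
    [[0.0015,0,0,0,0,0],[0,0,0,0,0,0]]
  ]
}}

```text
t: 28.8
ee_pos: [536.3, 209.4, 48.1]
ee_rot: [-0.0, 1.0, 0.004, -0.006]
ft_force: [-10.7, -0.9, 7.8]
opening: 72.4
grasp_force: 5.7
```

```bash
python3 wp.py w9 58
```

```text
62729 x/y range [[547.0, 119.8], [612.4, 297.0]]
y 130 x 547.7 613.0
y 150 x 547.5 612.9
y 170 x 541.8 612.7
y 190 x 547.3 612.6
y 210 x 547.1 612.4
y 230 x 547.0 612.3
y 250 x 546.4 612.2
y 270 x 546.7 612.0
y 290 x 546.6 611.9
side inner face [-8.20000e-03  6.08373e+02] 606.8 [120. 281.]
end inner face [-6.130000e-02  3.294504e+02] 295.5 [530. 599.]
```

Request:
{"fn": "move_arm", "kwargs": {
  "rows": [
    [[-0.01,0,0,0,0,0],[-0.01,0,0.01,0,0,0],[0,0,0.03,0,0,0],[0,0,0.03,0,0,0],[0.006,-0.0125,0,0,0,10],[0.006,-0.0125,0,0,0,10],[0.006,-0.0125,0,0,0,10],[0.006,-0.0125,0,0,0,10],[0.006,-0.0125,0,0,0,10],[0.006,-0.0125,0,0,0,10],[0.006,-0.0125,0,0,0,10],[0.006,-0.0125,0,0,0,10],[0.006,-0.0125,0,0,0,10],[0,0,0,0,0,0]]
  ],
  "claw": 0.02
}}

```text
t: 30.6
ee_pos: [576.5, 94.9, 120.0]
ee_rot: [0.001, 0.707, 0.707, 0.001]
ft_force: [0.0, 0.8, -0.1]
opening: 19.9
grasp_force: 0.0
```

```bash
python3 wp.py w10 58
```

```text
17203 x/y range [[547.1, 119.5], [612.6, 230.5]]
y 130 x 547.2 613.3
y 150 x 547.3 613.1
y 170 x 546.9 612.7
y 190 x 546.9 612.9
y 210 x 546.6 602.5
y 230 x 546.9 577.2
side inner face [-2.44000e-02  6.11499e+02] 607.4 [ 85. 229.]
```

Request:
{"fn": "move_arm", "kwargs": {
  "rows": [
    [[0.003,0,-0.03,0,0,0],[0,0,-0.03,0,0,0],[0,0,-0.012,0,0,0],[0,0,-0.006,0,0,0],[0,0.004,0,0,0,0],[0,0.004,0,0,0,0],[0,0.003,0,0,0,0],[0,0,0,0,0,0]]
  ]
}}

```text
t: 31.65
ee_pos: [578.9, 108.0, 41.5]
ee_rot: [0.0, 0.705, 0.709, 0.001]
ft_force: [-0.2, -1.1, 0.9]
opening: 19.7
grasp_force: 0.1
```

Request:
{"fn": "move_arm", "kwargs": {
  "rows": [
    [[0,0.002,0,0,0,0],[0,0.001,0,0,0,0],[0,0,0,0,0,0]]
  ]
}}

```text
t: 32.02
ee_pos: [578.7, 108.5, 41.4]
ee_rot: [0.001, 0.705, 0.709, -0.001]
ft_force: [0.3, -5.1, 4.0]
opening: 19.7
grasp_force: 2.6
```

Request:
{"fn": "move_arm", "kwargs": {
  "rows": [
    [[0,0.002,0,0,0,0],[0,0.001,0,0,0,0],[0,0,0,0,0,0]]
  ]
}}

```text
t: 32.4
ee_pos: [578.7, 108.5, 41.4]
ee_rot: [0.002, 0.706, 0.708, -0.002]
ft_force: [-1.1, -8.8, 3.8]
opening: 19.8
grasp_force: 4.4
```

Request:
{"fn": "move_arm", "kwargs": {
  "rows": [
    [[0,0.001,0,0,0,0],[0,0,0,0,0,0]]
  ]
}}

```text
t: 32.65
ee_pos: [578.7, 108.5, 41.4]
ee_rot: [0.003, 0.706, 0.708, -0.002]
ft_force: [-0.7, -10.1, 4.2]
opening: 19.9
grasp_force: 4.9
```

Request:
{"fn": "move_arm", "kwargs": {
  "rows": [
    [[0,-0.008,0,0,0,0],[0,-0.008,0,0,0,0],[0,0,0.03,0,0,0],[0,0,0.04,0,0,0],[0,0,0.04,0,0,0],[-0.02,-0.04,0.02,0,0,0],[-0.02,-0.04,0.02,0,0,0],[-0.02,-0.04,0,0,0,0],[-0.02,-0.04,0,0,0,0],[-0.02,-0.04,0,0,0,0],[0,-0.04,0,0,0,0],[0,0,0,0,0,0]]
  ]
}}

```text
t: 34.15
ee_pos: [477.7, -144.1, 191.2]
ee_rot: [0.0, 0.707, 0.707, 0.0]
ft_force: [0.2, 0.6, 0.7]
opening: 20.0
grasp_force: 0.0
```

```bash
cat > fin.py <<'E'
from h import *; from cell import env; from jig import jig
c=env.camera('top'); jig(c); s=env.camera('scene')
a=cv2.resize(c['frame'][150:230,215:325],None,fx=5,fy=5,interpolation=cv2.INTER_CUBIC)
b=cv2.resize(s['frame'][160:230,310:420],None,fx=5,fy=5,interpolation=cv2.INTER_CUBIC)
h=max(a.shape[0],b.shape[0]); o=np.zeros((a.shape[0]+0,a.shape[1],3),np.uint8)
cv2.imwrite('pics/fin.png',cv2.resize(np.vstack([a,b]),None,fx=.79,fy=.79)[...,::-1])
P=cloud(c);F=c['frame'].astype(int)
for n,z,m in(('lime',58,(np.abs(P[...,2]-58)<4)&(F[...,0]-F[...,2]>25)),):
    m[:150]=0;m[230:]=0;m[:,:215]=0;m[:,325:]=0
    w=cast(c,*np.nonzero(m)[::-1],z)[:,:2]; r=cv2.minAreaRect(w.astype(np.float32)); print(n,len(w),r)
    print([(y,*np.percentile(w[np.abs(w[:,1]-y)<4][:,0],[1,99]).round(1)) for y in(130,170,210,250,285)], w[:,1].min(),w[:,1].max())
E
python3 fin.py
```

```text
side x(y) 218 slope deg [-0.44, -0.4, -0.48] mean,min,max at 170 [621.5, 615.6, 627.3]
end y(x) 94 slope deg [1.36, 1.37, 1.48] mean,min,max at 545 [303.9, 298.2, 309.1]
lime 922 ((566.1114501953125, 177.87969970703125), (133.4159698486328, 268.5557556152344), 2.7299964427948)
[(130, np.float64(549.8), np.float64(608.4)), (170, np.float64(549.3), np.float64(627.9)), (210, np.float64(548.3), np.float64(623.9)), (250, np.float64(547.9), np.float64(610.3)), (285, np.float64(548.8), np.float64(619.2))] 46.163632081176964 315.1824189443186
```

View pics/fin.png

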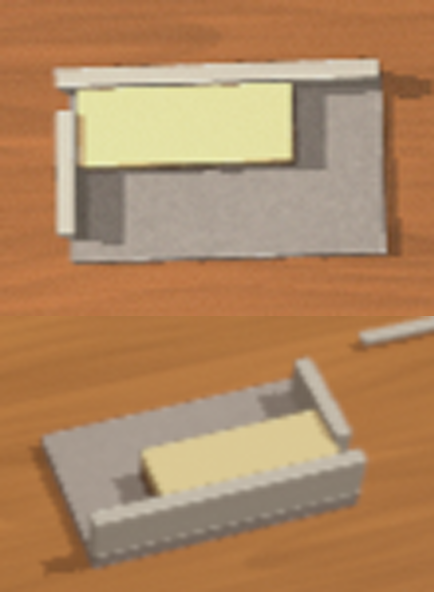

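The boards look square in the corner: lime at (185,125) in the upper panel, both edges parallel to the fences. There is a thin dark line at the end fence, so one close look.

Request:
{"fn": "move_arm", "kwargs": {
  "rows": [
    [[0.012,0.045,0,0,0,0],[0.013,0.045,0,0,0,0],[0.013,0.045,0,0,0,0],[0.013,0.045,0,0,0,0],[0.013,0.045,0,0,0,0],[0.013,0.045,0,0,0,0],[0.013,0.04,0,0,0,0],[0.012,0.015,-0.01,0,0,0],[0,0,0,0,0,0]]
  ]
}}

```text
t: 35.38
ee_pos: [578.9, 188.4, 179.4]
ee_rot: [-0.001, 0.702, 0.712, -0.001]
ft_force: [-0.4, -0.8, 0.0]
opening: 19.8
grasp_force: 0.0
```

Run:
```python
from h import *; from cell import env; import pickle
c=env.camera('wrist'); pickle.dump(c,open('w.pkl','wb')); print(c['position'])
cv2.imwrite('pics/w11.png',cv2.resize(c['frame'][0:200,200:460,::-1],None,fx=3,fy=3,interpolation=cv2.INTER_CUBIC))
P=cloud(c)
for u in(280,320,360): print(u,[(v,*P[v,u,1:].round(0).astype(int).tolist()) for v in range(20,130,3) if 285<P[v,u,1]<305])
```

```text
[577.59640878 254.3121615  308.30292285]
280 [(56, 304, 68), (59, 302, 68), (62, 300, 69), (65, 299, 61), (68, 297, 58), (71, 295, 59), (74, 293, 57), (77, 291, 57), (80, 288, 58), (83, 291, 18), (86, 288, 19), (89, 285, 18)]
320 [(56, 305, 69), (59, 302, 70), (62, 300, 69), (65, 299, 63), (68, 298, 57), (71, 296, 58), (74, 293, 58), (77, 291, 57), (80, 289, 59), (83, 286, 60)]
360 [(59, 305, 59), (62, 302, 60), (65, 300, 61), (68, 298, 61), (71, 295, 61), (74, 293, 62), (77, 291, 63), (80, 288, 65), (83, 286, 64)]
```

View pics/w11.png

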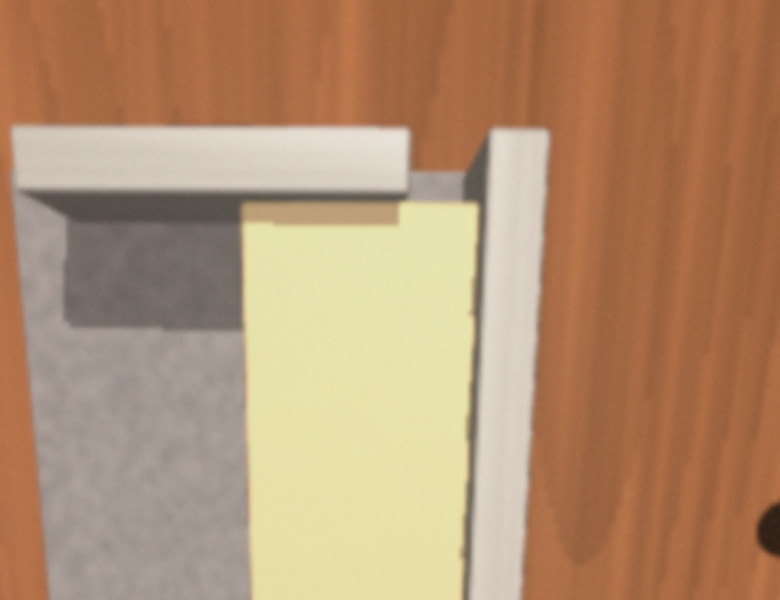

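The lime's end meets the end fence (row 202), and its long side runs along the side fence (column 475), with no walnut showing beyond it. Handing in.

```bash
python3 -c "
from cell import env
print(env.job_done())"
```

```text
the job is handed in; nothing more can be done
None
```

The walnut, with the lime stacked on it, was pushed home against both jig fences with about 7–11 N per push; the last images show the lime flush and the jig unmoved, and I handed the job in at about 35 s, though no verdict came back.

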